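Open the long biscuit-cutter box and lay its lid on the chopping board

ROBOT

A 7-joint arm with a two-finger parallel gripper is mounted at the origin on the work surface. World frame = base frame: x ahead of the robot, y to its left, z up, the work surface at z = 0. Lengths are in mm, angles in rad, forces in N, time in s.
With the tool pointing down it reaches from about 400 to 875 mm from the base axis. Payload 4.4 kg.
Tool frame: the origin (TCP) lies midway between the tips of the shut fingers; the grasp point (between the pads) lies 19 mm behind it (ctrl.pinch_z is the distance from the TCP to the grasp point, in mm); z points along the fingers, y is the line along which they close (so a half turn about z gives the same grasp; the last joint's range is limited). The gripper opens to 85 mm and grips with 20 to 120 N. Pads are 22 mm wide; open, the fingers measure 114 mm over their backs; the gripper's body (76 mm by 85 mm) begins 54 mm behind the grasp point. The pads swing forward as they close: fully open they stand 13 mm farther back than shut.
Start: joints at [1.057, 0.628, 0.038, 1.517, -0.027, 0.996, -0.02], TCP at [281.468, -585.913, 231.313] pointing down, gripper open.
Joint ranges: [-3.06, 3.06], [-0.37, 2.12], [-1.25, 1.32], [0.18, 2.47], [-1.1, 4.24], [0.23, 1.98], [-2.94, 2.94]. Speed limits (rad/s): [2.57, 2.57, 3.14, 3.14, 3.14, 3.14, 3.14].

INTERFACE

Orientations are given as [roll, pitch, yaw] about the fixed x, y, z axes, in that order (R = Rz(yaw) Ry(pitch) Rx(roll)).
In Python, from cell import read_state, cams, order, ctrl gives the robot as it stands.
- The arm moves only by the tool move_arm, never from a script. Its argument "targets" is text: rows parted by semicolons, each of 7 numbers parted by spaces: the gripper's target within -1 to 1 (fully open at 1, half-way at 0, shut at -1), then the shift along the tool's x, y, z in cm, then the turn, a rotation vector about the tool's x, y, z in degrees. A call has 1 to 5 rows; each row shifts and turns the commanded pose from where the row before left it, along the tool's axes as they then stand; what a row does not reach is not made up. A row lasts 1/12 s, in which the tool goes at most 41.7 mm and 7.16 degrees, less where a joint would pass 70% of its speed; a pose out of reach is approached as far as the arm can. A call with a gripper value outside its range is refused whole. The fingers move at their own pace and stop on an object; the grip force is fixed at half the most. Time passes only in rows, so rows that do not move let the fingers close. It gives the time, the measured TCP pose, the force, the opening and the grip force at its end, in the units of the state.
- read_state(): the state, without advancing time (a new reading comes with each control period).
- cams.get_image(name): name is "scene" or "top"; returns a dict with "color" (384x512x3 uint8, red, green, blue), "fovy" (degrees; the focal length in pixels is half the picture's height over the tangent of half this angle, whatever the lens; pixels are square), "cx", "cy" (the principal point, pixels), "rvec" (rotation vector, rad) and "tvec" (3), from world to camera coordinates, as OpenCV has them. Camera axes: x right, y down, z forward; pixel columns grow to the right and rows downward; lengths in mm; the calibration is good to about 2 mm. A picture is of the moment at which its call begins. There is no depth.
- order.finish_job(): hands the job in; it is judged then, once.
The state is a dict: "clock": time; "qpos": joint angles; "qd": joint speeds; "tau": joint torques, N m; "eef_pos": TCP position; "tool_rot": TCP orientation; "force": force on the tool from outside, world axes, zero at the start; "torque": the same for the moment, N m; "width": finger opening in mm; "gripper_force": force on a finger pad.
Only numpy, scipy, OpenCV 4.12 (cv2) and the standard library are available. Lean on these libraries where they do the work, as an engineer would, in place of code of your own. Each camera call takes 0.05 s, during which the arm holds its last target. There are 200 camera calls.

TASK

Open the longer of the two wooden biscuit-cutter boxes: lift the grip end of its sliding lid over the stop lip, slide the lid out of its grooves, and lay it flat, grip up, in the middle of the chopping board, setting it down rather than dropping it. Leave the shorter box shut.

Things in the scene. Friction and masses are not known exactly. Their poses are not given: they have to be found in the camera images.
- long_box: Longer of two wooden cutter boxes, fixed, 180 x 100 mm. Origin: centre of underside, on the table; x to its stop-lip end, z up. In mm: lid lies on z 42 between cheeks (top z 48). Stop lip at x 84 to 90, full width, top z 52. Grooves at the -x end: roofs over x -90 to -22, more than 36 off the middle, underside z 56, top 62 (8 above the shut lid); rear wall inside x -82. Lid leaves towards +x.
- long_lid: Its loose lid, shut, 80 g: plate 162 x 85 x 6 mm. Origin: centre of underside; x to the grip end, along the box's x; z up. Grip: upright block at x 56, y 0; 20 (x) by 24 (y), z 6 to 42; pinch across y. To open: raise the grip end 11 to 20 mm (tilt 4 to 7 deg), rear end staying down in the grooves; pull to +x; after 60 mm it is free of the roofs. 2 mm play.
- short_lid: Lid of the shorter box (120 mm long, same cross-section and lip), which stays shut: like the long lid but 102 mm long, grip centred at x = 26 mm. Origin: centre of its underside; x towards its grip, z up. Leave it alone.
- board: Wooden chopping board lying flat, fixed: 230 x 175 x 16 mm. Origin: centre of its underside, on the table; its top is at z = 16 mm; x along its length, z up.
Things that resemble listed ones, but are neither listed nor needed, are in the scene too. What is shaped like the long_lid but orange or purple is not meant.

How it is judged (in metres and radians):
On the way:
1. the long lid is slid at least 30 mm out over the stop lip, still in line with its box and less than 30 mm above where it lay (x of long_lid in the frame of long_box above 0.031 m and y of long_lid in the frame of long_box between -0.02 and 0.02 m and z of long_lid in the frame of long_box below 0.072 m), for 0.05 s.
At the end, for the whole second after the job is handed in: The long lid lies at rest flat on the chopping board (within 4 degrees, underside within 5 mm of the board's top), grip up, its centre within 40 mm of the board's centre in plan, at any yaw; the short box's lid is within 15 mm of where it was (horizontal distance between long_lid and board below 0.04 m and z of long_lid in the frame of board between 0.011 and 0.021 m and angle between long_lid's own z axis and vertical below 0.07 rad and linear speed of long_lid below 0.02 m/s and distance of short_lid from where it was at the start of the episode below 0.015 m); the robot touches nothing.
It fails at once if the short box's lid is moved more than 15 mm (distance of short_lid from where it was at the start of the episode above 0.015 m).
It fails at once if the long lid is dropped (falls faster than 0.8 m/s, some 35 mm of free fall, with no finger on it) (linear speed of long_lid above 0.8 m/s and contact force between the fingers and long_lid below 0.05 N).
It also fails if it takes over 48 s, if anything falls off the work surface, if the arm or the gripper's body presses on something with over 40 N, if the wrist force passes 120 N, or if a joint passes its speed limit or range.

## Working session

There is one attempt and no reset: what is moved stays moved. The work goes in short steps, Python scripts to look and compute and a tool call to move; the robot and the scene stay as the last step left them, time stands still between calls to the robot, and variables do not carry over. Pictures are saved under pics/ and viewed, at most 10 in all, crops included, and the job is handed in when it is done.

Besides the shell and the picture viewer there is one more tool, called after "Call:" by a JSON object that holds its "method" and its "body", one argument or row to a line. move_arm: Moves the arm, as the interface text tells. Its arguments: {"type":"object","properties":{"targets":{"type":"string"}},"required":["targets"]}

```bash
mkdir -p pics; ls; python3 - <<'E'
from cell import read_state, cams, order, ctrl
import cv2,json
for n in ("scene","top"):
    d=cams.get_image(n); cv2.imwrite(f"pics/{n}0.png",d["color"][:,:,::-1])
    print(n,{k:v for k,v in d.items() if k!="color"})
print(read_state())
E
```

```text
pics
scene {'fovy': 45.12348902899266, 'cx': 252.52702877947672, 'cy': 187.32398946112113, 'rvec': array([ 1.76287071,  1.50153954, -0.79475985]), 'tvec': array([-148.64213477, -171.94032785, 1613.04529942])}
top {'fovy': 55.88081854832535, 'cx': 251.83340434546844, 'cy': 192.0199371122246, 'rvec': array([ 2.18246883, -2.19268346,  0.07120558]), 'tvec': array([ 113.1882805 ,  350.56988219, 1011.75266843])}
{'clock': 0.1, 'qpos': array([ 1.05720414,  0.62925185,  0.03844738,  1.51826588, -0.02699469,
        0.99630163, -0.01999609]), 'qd': array([-0.00022768, -0.00055593,  0.00252583, -0.00303532,  0.00049362,
       -0.00025318,  0.00124892]), 'tau': array([ 3.50118666e-03, -5.64523530e+01,  1.23006832e+00, -1.93974370e+01,
        1.10545228e-02,  5.34548803e-03, -7.76946166e-06]), 'eef_pos': array([ 281.21723404, -585.39710534,  230.48292777]), 'tool_rot': array([-3.13988412e+00,  2.31059563e-05,  4.47796927e-01]), 'force': array([ 0.13044691, -0.24888604,  0.86218506]), 'torque': array([ 0.03714271, -0.02278486,  0.02614075]), 'gripper_force': 0.0, 'width': 85.16945778427883}
```

View pics/scene0.png

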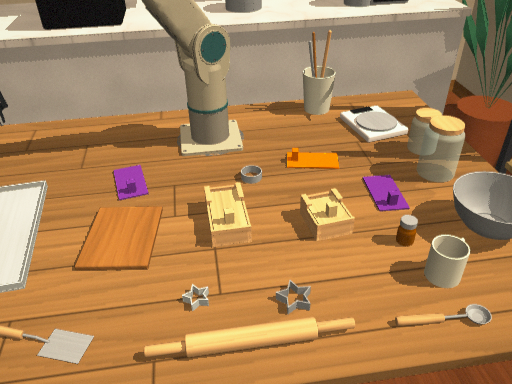

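View pics/top0.png

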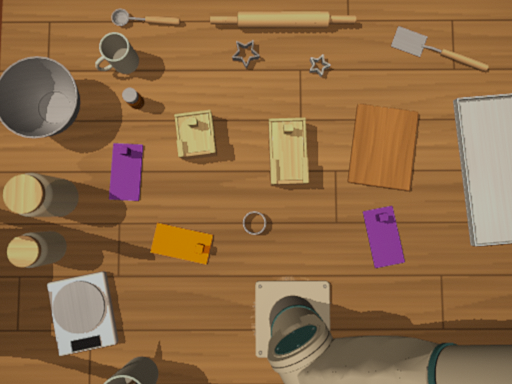

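The scene view shows the long box near (228,215), the short box near (327,213) and the board near (120,238). In the top view they are at (289,152), (195,134) and (384,147). Two purple lids and an orange one lie loose and are not meant. The longer wooden box is the one at top (289,152). I'll confirm this in an enlarged crop.

```bash
cat > h.py <<'E'
import numpy as np, cv2
from cell import cams
def cam(n):
    d=cams.get_image(n); f=192/np.tan(np.radians(d["fovy"]/2))
    K=np.array([[f,0,d["cx"]],[0,f,d["cy"]],[0,0,1]]); R=cv2.Rodrigues(d["rvec"])[0]
    return d["color"][:,:,::-1],K,R,d["tvec"]
def onz(c,px,z):
    _,K,R,t=c; px=np.atleast_2d(np.array(px,float))
    o=-R.T@t; r=(R.T@np.linalg.inv(K)@np.c_[px,np.ones(len(px))].T).T
    return o+r*((z-o[2])/r[:,2])[:,None]
def tri(c1,p1,c2,p2):
    P=lambda c:c[1]@np.c_[c[2],c[3]]
    X=cv2.triangulatePoints(P(c1),P(c2),np.array(p1,float).T,np.array(p2,float).T); return (X[:3]/X[3]).T
def proj(c,X): return cv2.projectPoints(np.atleast_2d(X).astype(float),cv2.Rodrigues(c[2])[0],c[3],c[1],None)[0][:,0]
E
python3 - <<'E'
from h import *
s=cam("scene");t=cam("top")
a=cv2.resize(t[0][105:195,260:350-20],None,fx=6,fy=6,interpolation=cv2.INTER_CUBIC)
b=cv2.resize(s[0][175:250,195:260],None,fx=6,fy=6,interpolation=cv2.INTER_CUBIC)
h=max(a.shape[0],b.shape[0]);o=np.zeros((h,a.shape[1]+b.shape[1],3),np.uint8)
o[:a.shape[0],:a.shape[1]]=a;o[:b.shape[0],a.shape[1]:]=b
cv2.imwrite("pics/crop1.png",o);print(a.shape,b.shape)
E
```

```text
(540, 420, 3) (450, 390, 3)
```

View pics/crop1.png

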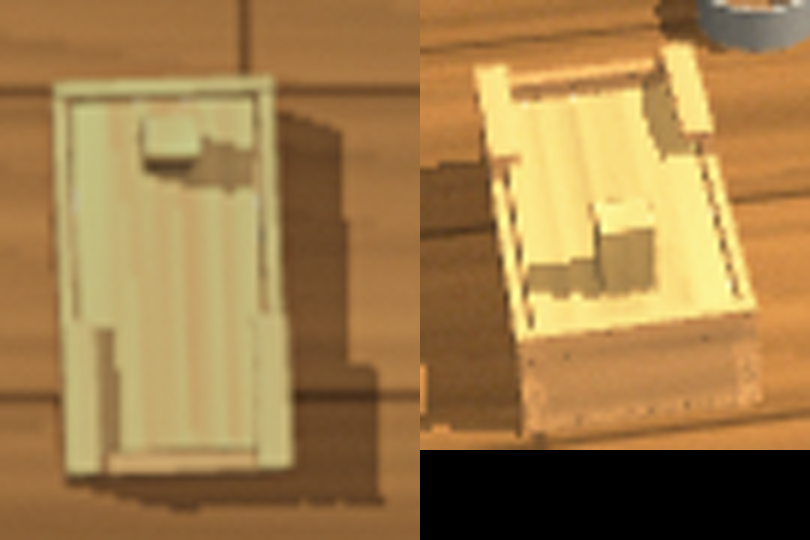

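The crop confirms it: the lip end of the long box is at the top of the top view, away from the robot, with roofs at the near end and the grip top at about crop (171,138). Next I measure from both views.

```bash
python3 - <<'E'
from h import *
np.set_printoptions(precision=1,suppress=True)
s=cam("scene");t=cam("top")
T=lambda p:(np.array(p)+.5)/6-.5+[260,105]
S=lambda p:(np.array(p)+.5)/6-.5+[195,175]
# lipR(-y), lipL(+y), rearR, rearL, grip top centre
tp=T([[273,80],[52,82],[294,470],[66,475],[171,138]]); sp=S([[100,338],[337,308],[55,68],[270,43],[205,216]])
print(tri(t,tp,s,sp))
L=onz(t,tp[:2],52);R=onz(t,tp[2:4],62);g=onz(t,tp[4:],84)[0]
print("lip",L,"rear",R,"grip",g, onz(s,sp[4:],84))
ax=(L.mean(0)-R.mean(0))[:2]; yaw=np.arctan2(ax[1],ax[0]);print("len",np.linalg.norm(ax),"w",np.linalg.norm(L[0]-L[1]),np.linalg.norm(R[0]-R[1]),"yaw",np.degrees(yaw),"ctr",(L.mean(0)+R.mean(0))/2)
bt=[[358,104],[418,110],[410,190],[349,182]];bs=[[149,268],[77,267],[100,207],[163,207]]
print("board",tri(t,bt,s,bs)); B=onz(t,bt,16);print(B.mean(0),onz(s,bs,16).mean(0),np.linalg.norm(B[0]-B[1]),np.linalg.norm(B[1]-B[2]), B[0]-B[3])
E
```

```text
[[552.4 -34.7  51.3]
 [551.6  64.8  51.9]
 [371.8 -40.6  61. ]
 [369.8  60.2  61. ]
 [518.2  14.4  81.3]]
lip [[552.1 -36.   52. ]
 [551.7  65.4  52. ]] rear [[371.6 -41.3  62. ]
 [369.8  61.   62. ]] grip [517.5  14.4  84. ] [[521.7  14.4  84. ]]
len 181.22237681116394 w 101.35929797695084 102.30058739965038 yaw 1.553650843845283 ctr [461.3  12.3  57. ]
board [[ 605.6 -192.6    4.4]
 [ 583.7 -360.2   15.1]
 [ 354.6 -332.2   14.4]
 [ 378.8 -160.4    9.4]]
[ 479.3 -263.4   16. ] [ 487.7 -258.    16. ] 171.8790265143426 230.9504977390303 [223.8 -30.7   0. ]
```

Box centre is about (461.5, 12) with yaw about 1.5°. The grip is at (518, 14.2) with its top at z about 82–84, which agrees with the text. Board centre is about (481, −261). I turn the tool first, then transit.

Call:
{"method": "move_arm", "body": {
  "targets": "1 0 0 1.0 0 0 4.82; 1 0 0 1.0 0 0 4.82; 1 0 0 1.0 0 0 4.82; 1 0 0 1.0 0 0 4.82; 1 0 0 1.0 0 0 4.82"
}}

```text
clock: 0.72
eef_pos: [281.4, -585.9, 180.8]
tool_rot: [-3.142, -0.0, 0.023]
force: [0.2, -0.3, -0.1]
width: 85.1
gripper_force: 0.0
```

Call:
{"method": "move_arm", "body": {
  "targets": "1 1.4 -3.3 0 0 0 0; 1 1.4 -3.3 0 0 0 0; 1 1.4 -3.3 0 0 0 0; 1 1.4 -3.3 0 0 0 0; 1 1.4 -3.3 0 0 0 0"
}}

```text
clock: 1.13
eef_pos: [347.4, -417.5, 181.3]
tool_rot: [-3.142, -0.0, 0.027]
force: [1.8, -0.0, -0.2]
width: 85.5
gripper_force: 0.0
```

Call:
{"method": "move_arm", "body": {
  "targets": "1 1.4 -3.3 0 0 0 0; 1 1.4 -3.3 0 0 0 0; 1 1.4 -3.3 0 0 0 0; 1 1.4 -3.3 0 0 0 0; 1 1.4 -3.3 0 0 0 0"
}}

```text
clock: 1.55
eef_pos: [413.0, -250.6, 181.5]
tool_rot: [3.141, -0.001, 0.027]
force: [1.2, -0.8, -1.3]
width: 85.3
gripper_force: 0.0
```

Call:
{"method": "move_arm", "body": {
  "targets": "1 1.4 -3.3 0 0 0 0; 1 1.4 -3.3 0 0 0 0; 1 1.4 -3.3 0 0 0 0; 1 1.4 -3.3 0 0 0 0; 1 1.4 -3.3 0 0 0 0"
}}

```text
clock: 1.97
eef_pos: [478.5, -83.6, 181.5]
tool_rot: [3.142, -0.001, 0.027]
force: [1.0, -0.4, 0.3]
width: 85.1
gripper_force: 0.0
```

Call:
{"method": "move_arm", "body": {
  "targets": "1 1.4 -3.3 1 0 0 0; 1 1.4 -3.3 1 0 0 0; 1 1.4 -3.1 2 0 0 0; 1 0 0 2 0 0 0; 1 0 0 0 0 0 0"
}}

```text
clock: 2.38
eef_pos: [515.8, 15.8, 118.4]
tool_rot: [-3.141, 0.005, 0.033]
force: [-0.8, 0.1, 0.0]
width: 85.2
gripper_force: 0.0
```

```bash
python3 - <<'E'
from h import *
from cell import read_state
print(read_state()["eef_pos"],read_state()["tool_rot"])
s=cam("scene");t=cam("top")
cv2.imwrite("pics/p2.png",np.hstack([cv2.resize(x,(400,400),interpolation=cv2.INTER_CUBIC) for x in (s[0][140:260,170:290],t[0][85:205,230:350])]))
E
```

```text
[515.77701497  15.76634823 118.37383925] [-3.1407287   0.00511388  0.03253447]
```

View pics/p2.png

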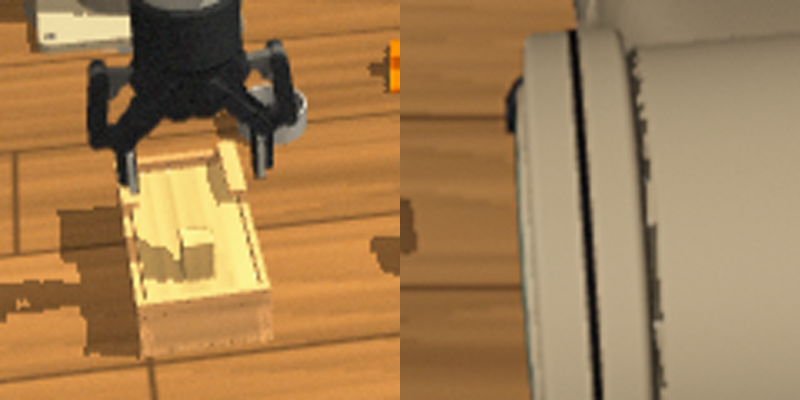

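The crop shows the open fingers straddling the grip: tips at (128,190) and (262,175), grip at (198,240). I descend with a small correction.

Call:
{"method": "move_arm", "body": {
  "targets": "1 0.1 0.1 1.8 0 0 0; 1 0 0 1.8 0 0 0; 1 0 0 1.4 0 0 0; 1 0 0 0.7 0 0 0; 1 0 0 0 0 0 0"
}}

```text
clock: 2.9
eef_pos: [517.9, 10.3, 64.2]
tool_rot: [3.141, 0.001, 0.025]
force: [-0.5, 0.2, 0.5]
width: 85.4
gripper_force: 0.0
```

Call:
{"method": "move_arm", "body": {
  "targets": "1 0 -0.4 0.5 0 0 0; 1 0 0 0.5 0 0 0; 1 0 0 0 0 0 0"
}}

```text
clock: 3.15
eef_pos: [518.3, 16.0, 54.3]
tool_rot: [-3.141, -0.0, 0.027]
force: [-0.3, 0.6, 0.1]
width: 85.5
gripper_force: 0.0
```

Call:
{"method": "move_arm", "body": {
  "targets": "1 0 0.1 0 0 0 0; 1 0 0 0 0 0 0; 0 0 0 0 0 0 0; 0 0 0 0 0 0 0; -0.2 0 0 0 0 0 0"
}}

```text
clock: 3.57
eef_pos: [518.4, 14.7, 54.5]
tool_rot: [-3.142, -0.0, 0.027]
force: [-0.4, -0.0, 0.4]
width: 51.7
gripper_force: 0.0
```

Call:
{"method": "move_arm", "body": {
  "targets": "-1 0 0 0 0 0 0; -1 0 0 0 0 0 0; -1 0 0 0 0 0 0; -1 0 0 0 0 0 0; -1 0 0 0 0 0 0"
}}

```text
clock: 3.98
eef_pos: [518.4, 14.5, 54.6]
tool_rot: [3.141, -0.0, 0.027]
force: [-0.4, -1.4, 4.2]
width: 23.1
gripper_force: 58.8
```

Gripped at 23.1 mm with 59 N. Now I tilt about the lid's rear lower edge, 6° in total.

Call:
{"method": "move_arm", "body": {
  "targets": "-1 -0.03 0 -0.29 0 1.2 0; -1 -0.03 0 -0.29 0 1.2 0; -1 -0.03 0 -0.29 0 1.2 0; -1 -0.03 0 -0.29 0 1.2 0; -1 -0.03 0 -0.29 0 1.2 0"
}}

```text
clock: 4.4
eef_pos: [516.1, 14.8, 68.7]
tool_rot: [-3.141, -0.106, 0.027]
force: [0.0, -0.0, -0.0]
width: 23.4
gripper_force: 58.6
```

Call:
{"method": "move_arm", "body": {
  "targets": "-1 0 0 0 0 0 0; -1 0 0 0 0 0 0"
}}

```text
clock: 4.57
eef_pos: [516.0, 14.8, 68.7]
tool_rot: [-3.141, -0.104, 0.027]
force: [0.1, 1.3, -1.8]
width: 22.8
gripper_force: 58.7
```

```bash
python3 - <<'E'
from h import *
s=cam("scene")
cv2.imwrite("pics/p3.png",cv2.resize(s[0][165:255,180:270],(600,600),interpolation=cv2.INTER_CUBIC))
E
```

```text
(no output)
```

View pics/p3.png

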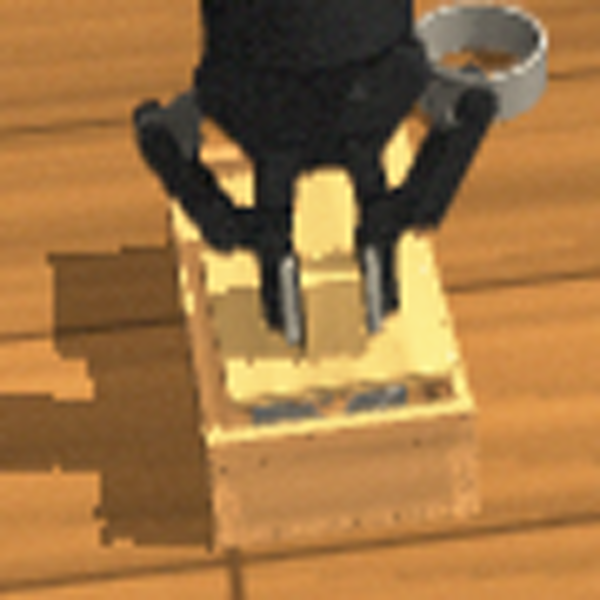

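The picture shows the cutters through the gap between the lip (335,415) and the raised front edge of the lid (340,395). The lid tilted, and the force is small. I pull to +x gently.

Call:
{"method": "move_arm", "body": {
  "targets": "-1 0.5 0 0.03 0 0 0; -1 0.6 0 0.04 0 0 0; -1 0.6 0 0.04 0 0 0; -1 0.6 0 0.04 0 0 0; -1 0 0 0 0 0 0"
}}

```text
clock: 5.03
eef_pos: [541.5, 15.4, 69.8]
tool_rot: [3.141, -0.107, 0.027]
force: [0.4, 0.3, -0.4]
width: 23.3
gripper_force: 58.7
```

Call:
{"method": "move_arm", "body": {
  "targets": "-1 0.8 0 0.06 0 0 0; -1 0.8 0 0.06 0 0 0; -1 0 0 0 0 0 0; -1 0.8 0 0.06 0 0 0; -1 0.8 0 0.06 0 0 0"
}}

```text
clock: 5.45
eef_pos: [571.4, 16.2, 70.6]
tool_rot: [-3.142, -0.104, 0.027]
force: [0.4, 1.1, -0.7]
width: 23.2
gripper_force: 58.7
```

```bash
python3 - <<'E'
from h import *
from cell import read_state
st=read_state();print(st["eef_pos"],st["force"])
s=cam("scene")
cv2.imwrite("pics/p4.png",cv2.resize(s[0][165:265,180:280],(600,600),interpolation=cv2.INTER_CUBIC))
E
```

```text
[571.38866436  16.16467952  70.55184714] [ 0.40388236  1.13739849 -0.65848379]
```

View pics/p4.png

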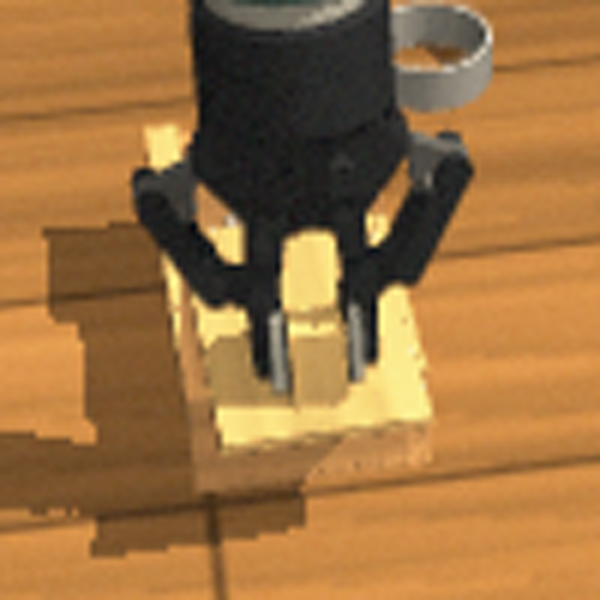

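The lid overhangs the lip in line with the box and is about 55 mm out. I slide a little further until it is free, then lift and level it.

Call:
{"method": "move_arm", "body": {
  "targets": "-1 1.0 0 0 0 0 0; -1 1.0 0 0 0 0 0; -1 0.15 0 -1.5 0 0 0; -1 0.2 0 -2 0 0 0; -1 0.2 0 -2 0 0 0"
}}

```text
clock: 5.92
eef_pos: [590.6, 16.7, 128.1]
tool_rot: [3.141, -0.103, 0.027]
force: [0.4, -0.1, 0.5]
width: 23.1
gripper_force: 58.7
```

Call:
{"method": "move_arm", "body": {
  "targets": "-1 0 0 -0.8 0 -1.2 0; -1 0 0 -0.8 0 -1.2 0; -1 0 0 -0.6 0 -1.2 0; -1 0 0 0 0 -1.2 0; -1 0 0 0 0 -1.2 0"
}}

```text
clock: 6.33
eef_pos: [589.5, 16.7, 150.6]
tool_rot: [-3.142, -0.0, 0.027]
force: [-0.5, -0.5, -1.1]
width: 23.1
gripper_force: 58.7
```

Call:
{"method": "move_arm", "body": {
  "targets": "-1 -0.6 2.75 0 0 0 0; -1 -0.6 2.75 0 0 0 0; -1 -0.6 2.75 0 0 0 0; -1 -0.6 2.75 0 0 0 0; -1 -0.6 2.75 0 0 0 0"
}}

```text
clock: 6.75
eef_pos: [562.5, -122.8, 149.9]
tool_rot: [3.141, -0.0, 0.027]
force: [-0.3, -0.2, -0.1]
width: 23.2
gripper_force: 58.9
```

Call:
{"method": "move_arm", "body": {
  "targets": "-1 -0.6 2.75 0 0 0 0; -1 -0.6 2.75 0 0 0 0; -1 -0.6 2.75 0 0 0 0; -1 -0.6 2.75 0 0 0 0; -1 -0.6 2.75 0 0 0 0"
}}

```text
clock: 7.17
eef_pos: [536.2, -261.3, 149.9]
tool_rot: [3.142, -0.0, 0.027]
force: [-0.1, 0.4, 0.2]
width: 23.3
gripper_force: 58.9
```

Call:
{"method": "move_arm", "body": {
  "targets": "-1 0 0 1.5 0 0 0; -1 0 0 1.5 0 0 0; -1 0 0 1.5 0 0 0; -1 0 0 1.5 0 0 0; -1 0 0 0 0 0 0"
}}

```text
clock: 7.58
eef_pos: [534.7, -259.0, 87.2]
tool_rot: [-3.139, 0.005, 0.027]
force: [-0.1, 1.4, -0.6]
width: 23.2
gripper_force: 58.8
```

```bash
python3 - <<'E'
from h import *
from cell import read_state
st=read_state();print(st["eef_pos"],st["tool_rot"],st["force"])
s=cam("scene");t=cam("top")
cv2.imwrite("pics/p5.png",np.hstack([cv2.resize(s[0][170:290,60:180],(400,400),interpolation=cv2.INTER_CUBIC),cv2.resize(t[0][90:210,320:440],(400,400),interpolation=cv2.INTER_CUBIC)]))
E
```

```text
[ 534.66578658 -259.00218162   87.20414856] [-3.13920059  0.00458098  0.02701858] [-0.07950692  1.41171492 -0.61870972]
```

View pics/p5.png

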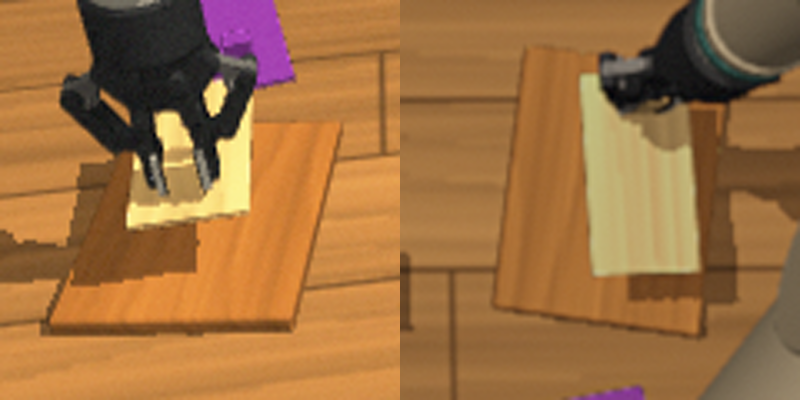

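The lid is held level above the board. In the top crop its centre is near (640,175), which falls at about the board's centre once corrected for height. I lower it.

Call:
{"method": "move_arm", "body": {
  "targets": "-1 0 0 1.5 0 0 0; -1 0 0 1.5 0 0 0; -1 0 0 1.2 0 0 0; -1 0 0 0.6 0 0 0; -1 0 0 0 0 0 0"
}}

```text
clock: 8.1
eef_pos: [536.0, -259.6, 41.1]
tool_rot: [-3.141, 0.001, 0.027]
force: [-0.5, 0.3, 0.0]
width: 23.2
gripper_force: 58.9
```

Call:
{"method": "move_arm", "body": {
  "targets": "-1 0 0 0 0 0 0; -1 0 0 0 0 0 0; -1 0 0 0 0 0 0"
}}

```text
clock: 8.35
eef_pos: [537.1, -260.2, 42.7]
tool_rot: [3.141, -0.001, 0.027]
force: [-0.6, 0.1, -0.8]
width: 23.3
gripper_force: 58.9
```

Underside is about 14 mm above the board; I go down in small steps until contact.

Call:
{"method": "move_arm", "body": {
  "targets": "-1 0 0 0.4 0 0 0; -1 0 0 0.4 0 0 0; -1 0 0 0.3 0 0 0; -1 0 0 0 0 0 0; -1 0 0 0 0 0 0"
}}

```text
clock: 8.77
eef_pos: [536.2, -259.7, 30.5]
tool_rot: [-3.141, 0.001, 0.027]
force: [1.1, -1.0, -0.8]
width: 23.2
gripper_force: 58.9
```

Call:
{"method": "move_arm", "body": {
  "targets": "-1 0 0 0.1 0 0 0; -1 0 0 0 0 0 0; -1 0 0 0.1 0 0 0; -1 0 0 0 0 0 0"
}}

```text
clock: 9.1
eef_pos: [536.4, -259.9, 28.8]
tool_rot: [-3.142, -0.0, 0.027]
force: [-0.1, -0.5, -0.5]
width: 23.0
gripper_force: 58.9
```

Call:
{"method": "move_arm", "body": {
  "targets": "-1 0 0 0.1 0 0 0; -1 0 0 0 0 0 0; -1 0 0 0 0 0 0"
}}

```text
clock: 9.35
eef_pos: [536.5, -259.9, 28.6]
tool_rot: [-3.142, -0.0, 0.027]
force: [-0.8, 1.1, 5.8]
width: 23.1
gripper_force: 59.5
```

Contact is confirmed (+5.8 N). I release and retreat.

Call:
{"method": "move_arm", "body": {
  "targets": "-0.2 0 0 0 0 0 0; -0.2 0 0 0 0 0 0; 0.2 0 0 0 0 0 0; 0.2 0 0 0 0 0 0; 0.2 0 0 0 0 0 0"
}}

```text
clock: 9.77
eef_pos: [536.4, -259.9, 27.8]
tool_rot: [-3.142, 0.0, 0.027]
force: [0.3, 0.1, -0.3]
width: 51.1
gripper_force: 0.0
```

Call:
{"method": "move_arm", "body": {
  "targets": "0.2 0 0 -1 0 0 0; 0.2 0 0 -2 0 0 0; 0.2 0 0 -3 0 0 0; 0.2 0 0 -3 0 0 0; 0.2 0 0 -3 0 0 0"
}}

```text
clock: 10.18
eef_pos: [536.1, -259.8, 149.7]
tool_rot: [-3.142, 0.0, 0.027]
force: [0.1, -0.0, 0.0]
width: 51.2
gripper_force: 0.0
```

Call:
{"method": "move_arm", "body": {
  "targets": "0.2 0 3 -2 0 0 0; 0.2 0 3 0 0 0 0; 0.2 0 3 0 0 0 0; 0.2 0 3 0 0 0 0; 0.2 0 0 0 0 0 0"
}}

```text
clock: 10.6
eef_pos: [537.5, -388.5, 169.2]
tool_rot: [3.134, -0.001, 0.019]
force: [-1.8, -1.7, 0.1]
width: 51.5
gripper_force: 0.0
```

```bash
python3 - <<'E'
from h import *
s=cam("scene");t=cam("top")
cv2.imwrite("pics/p6.png",np.hstack([cv2.resize(s[0][170:290,60:180],(400,400),interpolation=cv2.INTER_CUBIC),cv2.resize(t[0][90:210,320:440],(400,400),interpolation=cv2.INTER_CUBIC)]))
E
```

```text
(no output)
```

View pics/p6.png

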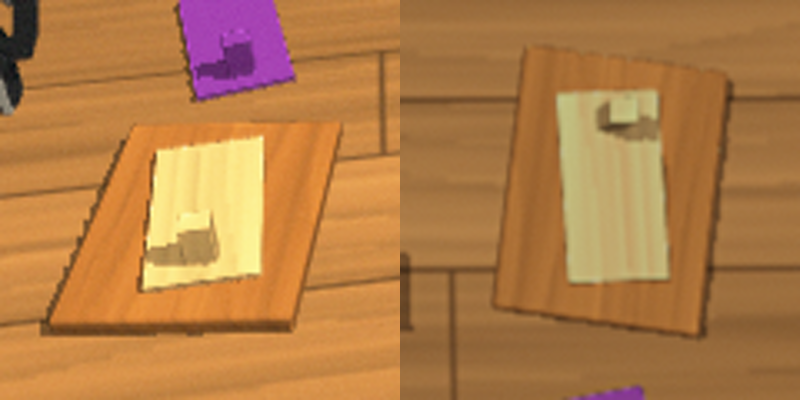

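The lid lies flat, grip up, centred on the board: lid centre is about (613,187) and board centre about (612,190) in the top crop. The gripper is clear.

```bash
python3 -c "
from cell import order
print(order.finish_job())"
```

```text
the job is handed in; nothing more can be done
None
```

The long box's lid was slid out over its lip and now lies flat, grip up, in the middle of the board; the short box was left alone, and the job is handed in at about 11 s of the 48 s (no verdict was returned).

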